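# Unlock the folding stay and shut the bead chest

### The arm

A 6-joint arm with a two-finger parallel gripper is mounted at the origin on the work surface. World frame = base frame: x ahead of the robot, y to its left, z up, the work surface at z = 0. Lengths are in mm, angles in degrees, forces in N, time in s.
With the tool pointing down it reaches from about 350 to 850 mm from the base axis. Payload 8.1 kg.
Tool frame: the origin (TCP) lies at the very end of the fingers, on their centre line; the grasp point (between the pads) lies 19 mm behind it; z points along the fingers, y is the line along which they close (so a half turn about z gives the same grasp; the last joint's range is limited). The gripper opens to 85 mm and grips with 20 to 120 N. Pads are 22 mm wide; open, the fingers measure 114 mm over their backs; the gripper's body (76 mm by 85 mm) begins 54 mm behind the grasp point. The pads swing forward as they close: fully open they stand 13 mm farther back than shut.
Start: joints at [-81.899, 7.471, 85.268, -0, 87.261, -4.893], TCP at [134.937, -584.634, 231.292] pointing down, gripper open.
Joint ranges: [-169.43, 169.43], [-51.17, 129.36], [1.28, 143.12], [-76.62, 256.62], [0, 156.53], [-152.29, 152.29]. Speed limits (degrees/s): [136.94, 136.94, 159.86, 180, 180, 180].

### API

Orientations are given as [roll, pitch, yaw] about the fixed x, y, z axes, in that order (R = Rz(yaw) Ry(pitch) Rx(roll)).
In Python, from bench import sense, eyes, job, models gives the robot as it stands. The module is installed in compiled form; this text tells all that it offers.
- The arm moves only by the tool apply_moves, never from a script. Its argument "rows" is a list of rows, each a list of 6 numbers: the shift along the tool's x, y, z in mm, then the turn, a rotation vector about the tool's x, y, z in rad. In form: [[dx, dy, dz, rx, ry, rz], ...]. A call has exactly 5 rows; each row shifts and turns the commanded pose from where the row before left it, along the tool's axes as they then stand; what a row does not reach is not made up. A row lasts 1/8 s, in which the tool goes at most 62.5 mm and 10.7 degrees, less where a joint would pass 70% of its speed; a pose out of reach is approached as far as the arm can. A call is refused whole if a number of a shift passes 62.5 or a number of a turn 0.188, either way. A call with a gripper value outside its range is refused whole. "fingers" is the finger opening in mm, from 0 to 85.4, set as the call begins (left out, the last holds). The fingers move at their own pace and stop on an object; "grip_force" is the grip in N (left out, the last holds). Time passes only in rows, so rows that do not move let the fingers close, or fill a call up. It gives the time, the measured TCP pose, the force, the opening and the grip force at its end, in the units of the state.
- sense(): the state, without advancing time (a new reading comes with each control period).
- eyes.snapshot(name): name is "side" or "top" or "wrist"; returns (picture, depth): 420x560x3 uint8, red, green, blue; 420x560 float32, mm along the optical axis (not along the pixel's ray), 0 where there is no reading.
- eyes.get_calibration(name): a dict with "intrinsics" (3x3 intrinsics, pixels), "R" (3x3) and "t" (3): a world point X has camera coordinates R X + t; the wrist camera has in their place "mount" (4x4, takes a point from camera to tool coordinates, whose origin is the TCP and whose axes are the flange's). Camera axes: x right, y down, z forward; pixel columns grow to the right and rows downward; lengths in mm; the calibration is good to about 2 mm. The wrist camera is an equidistant fisheye: a pixel r from the principal point sees the ray r / f radians off the axis. A picture is of the moment at which its call begins: read the wrist's pose just before it. get_calibration takes no time and is no camera call.
- job.hand_in(): hands the job in; it is judged then, once.
Trained networks look in the newest picture that a camera, given by its name, has taken for a name from the list of things; names that differ only in an ending like _2 or _b are one class to them, and where a whole thing is asked for, a point or a joint stands for the part that bears it (a point fixed in the world has none). Each returns a list of dicts, best first, with "confidence" (0 to 1); they miss things now and then, are a little off and sometimes report something else, mostly with a low value. They report only what shows in the picture. A call takes as long as a camera call.
- models.boxes_of(name, camera): "xyz" ([x, y, z] in mm, in world coordinates, good to about 4 mm: the middle of the surface that is visible of it).
- models.cut_out(name, camera): "pixels" (420x560 bool, what is visible of it).
- models.place_of(name, camera): "xyz" ([x, y, z] in mm, in world coordinates, good to about 4 mm: a listed point, or the origin of a listed thing).
The state is a dict: "time": time; "joint_pos": joint angles; "qd": joint speeds; "joint_efforts": joint torques, N m; "tool_pos": TCP position; "tcp_rot": TCP orientation; "ft_force": force on the tool from outside, world axes, zero at the start; "wrist_torque": the same for the moment, N m; "finger_gap": finger opening in mm; "grip_force": force on a finger pad.
Only numpy, scipy, OpenCV 4.12 (cv2) and the standard library are available. Lean on these libraries where they do the work, as an engineer would, in place of code of your own. Each camera call takes 0.05 s, during which the arm holds its last target. There are 200 camera calls.

### The job

The bead chest is being put away: lift the wooden handle on the knee of its folding lid stay until the knee snaps past centre and is unlocked while the lid is still up, then take the lid down by its brass bar without letting it drop, and press it home until the catch snaps over and holds it shut. Go by feel: hold things lightly, do not force the stay or lean hard on the lid, let go at the end, and leave the other things on the desk where they are.

Things in the scene. Friction and masses are not known exactly. Their poses are not given: they have to be found in the camera images.
- chest: Dark walnut bead chest, 180 deep (x) x 240 wide (y) x 85 tall mm, fixed to the desk, open at the top with beads inside. Origin: centre of its underside on the desk; x points away from its front (front face at x = -90 mm), y to its left side, z up. Folding stay on the outside of its right (-y) side.
- lid_hinge (a point): The lid's hinge line, at chest (90, 0, 85) mm, the far top rim; the axis runs along chest y.
- lid (a joint): Lid angle, rad: 0 flat on the rim, about 1.40 at the start, propped nearly upright by the locked stay. Walnut board 180 x 240 x 12 mm, about 0.55 kg. With the stay unlocked it stays up by friction above about 1.2 rad and falls below about 1.0 unless held. Where it is fully shut, on the buffer, differs with the setting of the catch: 0 to 0.06.
- lid_catch (a point): Where the spring roller catch sits inside the middle of the chest's front rim, at chest (-80, 0, 79) mm. Catch and buffer are screw-set together anywhere from 3 mm lower to 7 mm higher than this. The lid coming down rests on the roller about 0.045 rad above its shut angle; about 5 to 10 N, downward near the front edge or at the bar, snaps it past, and it then stays shut on the buffer.
- lid_bar (a point): Centre of the lid's brass grip bar: round, 12 mm thick, 100 mm long, parallel to the lid's front edge and 40 mm beyond it, on two thin end posts. Swings on a 220 mm circle about the hinge, 6 mm above the lid's underside plane; lid flat, it lies in front of the chest, 91 mm over the desk. It may turn between the fingers. Axes: the lid's, as the chest's when shut.
- buffer (a joint): Squeeze of the small black rubber buffer (14 mm across) under the lid's front edge, at chest (-82, 60) mm, m: 0 free, negative as the lid squeezes it, 25 N per mm. The catch alone holds a shut lid on it at about -0.0003.
- stay_foot (a point): Lower pivot of the stay on the chest's right side, at chest (-60, -131, 55) mm; axis along chest y. The knee swings about it on a circle of 75 mm.
- knee_grip (a point): Middle of the wooden handle on the stay's knee: round walnut grip 14 mm thick, 60 mm long, sticking out sideways along chest -y, its middle 57 mm outside the steel links. To unlock, it moves forward (to the chest's front) and up, about 45 degrees, on its circle about the stay foot; 5 to 12 N is needed at first, then it snaps over.
- stay_knee (a joint): Knee angle between the steel links (75 mm lower, 105 mm upper, pinned to the lid's right edge 90 mm from the hinge), rad: -0.12 locked on its stop at the start, 0 links in line (centre), positive past centre; a ball detent snaps it over from about 0.1 to 0.3; about 2.4 with the lid shut. The lid cannot be lowered while it is negative and is stiff below about 0.25.
- file: Bystander: steel hand file with wooden handle, 250 mm long, lying along its x. Origin: about its middle, on the desk.
- dish: Bystander: white ceramic ring dish, 90 mm across, 28 mm tall. Origin: centre of its underside.
- vial: Bystander: lapis blue glass vial, 32 mm across, 75 mm tall, upright. Origin: centre of its underside.
- brush: Bystander: bench brush lying along its x. Origin: on the desk, under it.

How it is judged (in metres and radians):
On the way, in this order (a step that is already met when the one before it is completed fails the run):
1. the stay's knee is past centre and unlocked, the lid still up (value of joint stay_knee above 0.25 rad and value of joint lid above 1.1 rad), for 0.2 s.
2. the lid has been let down onto its catch (value of joint lid below 0.15 rad), for 0.1 s.
At the end, for the whole second after the job is handed in: The lid is shut past its catch: held down on its buffer, which is squeezed by more than 0.15 mm (lid angle below 0.075 rad), and at rest (value of joint lid below 0.075 rad and value of joint buffer below -0.00015 m and velocity of joint lid between -0.05 and 0.05 rad/s); the robot touches nothing.
It fails at once if the stay is squeezed or forced: the fingers load it with more than 80 N, both fingers together (contact force between the fingers and stay above 80 N).
It fails at once if the lid is squeezed or forced: the fingers load it with more than 80 N, both fingers together (contact force between the fingers and lid above 80 N).
It fails at once if the lid is leaned on: its buffer squeezed by more than 1.4 mm (35 N) (value of joint buffer below -0.0014 m).
It fails at once if the lid drops: it closes faster than 1.5 rad/s while still more than 0.15 rad open (value of joint lid above 0.15 rad and velocity of joint lid below -1.5 rad/s).
It fails at once if a bystander is moved by more than 15 mm, or the vial tipped (distance of any of file, dish, vial, brush from where it was at the start of the episode above 0.015 m or angle between vial's own z axis and vertical above 0.3 rad).
It also fails if it takes over 72 s, if anything falls off the work surface, if the arm or the gripper's body presses on something with over 40 N, if the wrist force passes 120 N, or if a joint passes its speed limit or range.

## Working session

There is one attempt and no reset: what is moved stays moved. The work goes in short steps, Python scripts to look and compute and a tool call to move; the robot and the scene stay as the last step left them, time stands still between calls to the robot, and variables do not carry over. Pictures are saved under pics/ and viewed, at most 10 in all, crops included, and the job is handed in when it is done.

Besides the shell and the picture viewer there is one more tool, called after "Request:" by a JSON object that holds its "fn" and its "kwargs", one argument or row to a line. apply_moves: Moves the arm, as the interface text tells. Its arguments: {"type":"object","properties":{"rows":{"type":"array"},"fingers":{"type":"number"},"grip_force":{"type":"number"}},"required":["rows"]}

```bash
mkdir -p pics; python3 - <<'E'
from bench import sense, eyes, job, models
import cv2,numpy as np
s=sense(); print(s['time'],s['tool_pos'],s['tcp_rot'],s['ft_force'],s['finger_gap'])
ims=[]
for c in ['side','top']:
    p,d=eyes.snapshot(c); ims.append(p)
    for n in ['chest','lid_hinge','lid_bar','stay_foot','knee_grip','lid_catch','file','dish','vial','brush']:
        r=models.place_of(n,c)
        print(c,n,[(np.round(a['xyz']).tolist(),round(a['confidence'],2)) for a in r[:2]])
    cv2.imwrite(f'pics/{c}0.png',p[:,:,::-1])
print(sense()['time'])
E
```

```text
0.0 [ 134.85444    -584.0970524   230.22668049] [-1.79895056e+02 -9.29992160e-03  1.29921673e+01] [-0.66076197 -1.14954748 -0.17783197] 85.77136720577201
side chest [([596.0, 71.0, -1.0], 0.64)]
side lid_hinge []
side lid_bar [([652.0, 86.0, 305.0], 0.67)]
side stay_foot [([565.0, -62.0, 54.0], 0.95), ([596.0, 70.0, 0.0], 0.69)]
side knee_grip [([595.0, 75.0, -3.0], 0.72), ([637.0, -107.0, 102.0], 0.59)]
side lid_catch [([516.0, 58.0, 81.0], 0.87)]
side file [([459.0, -348.0, -5.0], 0.56)]
side dish [([635.0, -109.0, 101.0], 0.72), ([517.0, 398.0, 2.0], 0.62)]
side vial [([562.0, -64.0, 55.0], 0.72), ([479.0, -444.0, -0.0], 0.48)]
side brush [([315.0, 304.0, 4.0], 0.77), ([635.0, -108.0, 103.0], 0.52)]
top chest [([594.0, 72.0, -1.0], 0.72)]
top lid_hinge [([683.0, 98.0, 82.0], 0.76)]
top lid_bar [([652.0, 87.0, 301.0], 0.62)]
top stay_foot [([564.0, -64.0, 60.0], 0.72), ([479.0, -445.0, 0.0], 0.16)]
top knee_grip [([632.0, -109.0, 101.0], 0.57)]
top lid_catch [([512.0, 56.0, 79.0], 0.56)]
top file [([458.0, -347.0, 1.0], 0.68)]
top dish []
top vial [([481.0, -444.0, 0.0], 0.54)]
top brush [([313.0, 303.0, -0.0], 0.89)]
1.1
```

View pics/side0.png

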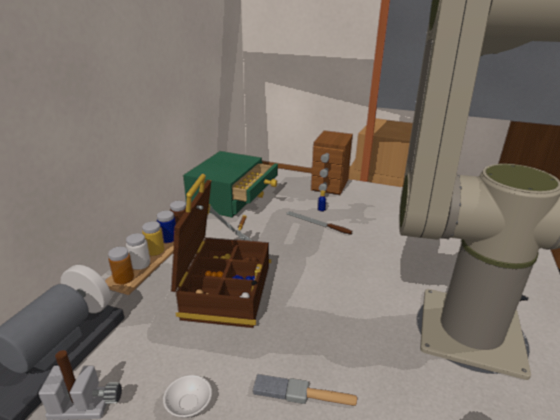

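View pics/top0.png

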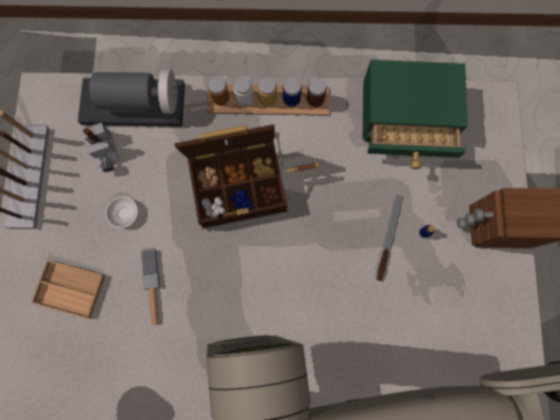

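The side view shows the open chest around (225,280), the lid bar at (197,192) and the knee handle at (242,226). The top view shows the handle at (303,167). Both agree with the network positions for a chest yaw of about 12.5°.

```bash
cat > h.py <<'E'
import numpy as np
from scipy.spatial.transform import Rotation as Ro, Slerp
from scipy.optimize import least_squares
from bench import sense
# chest fit from the networks' points (both cameras averaged)
L=np.array([[0,0],[90,0],[-80,0],[-60,-131],[-.4,-188],[58.6,0]])
W=np.array([[595,71.5],[683,98],[514,57],[564.5,-63],[634.5,-108],[652,86.5]])
C=least_squares(lambda p:(L@np.array([[np.cos(p[2]),np.sin(p[2])],[-np.sin(p[2]),np.cos(p[2])]])+p[:2]-W).ravel(),[595,71,.2],loss='soft_l1',f_scale=3).x
def world(p):
    c,s=np.cos(C[2]),np.sin(C[2]); return np.array([C[0]+c*p[0]-s*p[1],C[1]+s*p[0]+c*p[1],p[2]])
def rot(down): # tool pointing forward, 'down' deg below horizontal, closing in chest xz plane
    return Ro.from_euler('xyz',[90+down,0,90+np.degrees(C[2])],degrees=True)
def now():
    s=sense(); return np.array(s['tool_pos']),Ro.from_euler('xyz',s['tcp_rot'],degrees=True)
def plan(p1,R1,n,p0=None,R0=None):
    if p0 is None: p0,R0=now()
    sl=Slerp([0,1],Ro.concatenate([R0,R1])); p,R=p0.copy(),R0
    for i in range(1,n+1):
        d=np.round(R.inv().apply(p0+(p1-p0)*i/n-p),1); p=p+R.apply(d)
        w=np.round((R.inv()*sl(i/n)).as_rotvec(),3); R=R*Ro.from_rotvec(w)
        print([*d.tolist(),*w.tolist()],'' if i%5 else '\n')
def tcp_for(local,down,back=0): # TCP so that grasp point is 'back' mm behind local point
    return world(local)+(19-back)*rot(down).apply([0,0,1])
def report():
    s=sense(); p=np.array(s['tool_pos']); R=Ro.from_euler('xyz',s['tcp_rot'],degrees=True)
    g=p-19*R.apply([0,0,1]); c,q=np.cos(C[2]),np.sin(C[2]); d=g[:2]-C[:2]
    print('t',round(s['time'],2),'grasp pt chest',np.round([c*d[0]+q*d[1],-q*d[0]+c*d[1],g[2]],1),'rot',np.round(s['tcp_rot'],1),'F',np.round(s['ft_force'],1),'gap',round(s['finger_gap'],1),'gf',s['grip_force'],'q',np.round(s['joint_pos'],0))
E
python3 - <<'E'
from h import *
print(C[:2],np.degrees(C[2]),world([-.4,-197,101]),tcp_for([-.4,-197,101],45,130))
plan(tcp_for([-.4,-197,101],45,130),rot(45),15)
E
```

```text
[594.27543866  75.24422876] 12.623357675128203 [ 636.93769907 -117.08125457  101.        ] [ 560.34609847 -134.23429271  179.48885271]
[34.4, -22.9, 3.5, -0.041, 0.041, -0.098] 
[36.3, -19.5, 4.0, -0.041, 0.041, -0.099] 
[37.9, -16.1, 4.8, -0.041, 0.04, -0.098] 
[39.1, -12.5, 5.8, -0.041, 0.041, -0.099] 
[39.9, -8.9, 7.0, -0.041, 0.041, -0.098] 

[40.2, -5.2, 8.3, -0.041, 0.041, -0.098] 
[40.3, -1.7, 9.8, -0.041, 0.04, -0.099] 
[39.8, 1.9, 11.4, -0.041, 0.041, -0.098] 
[38.9, 5.2, 13.2, -0.041, 0.041, -0.099] 
[37.7, 8.4, 15.1, -0.041, 0.041, -0.098] 

[36.0, 11.4, 17.0, -0.041, 0.04, -0.099] 
[34.1, 14.2, 18.9, -0.041, 0.041, -0.098] 
[31.8, 16.5, 20.8, -0.041, 0.041, -0.098] 
[29.1, 18.7, 22.9, -0.041, 0.041, -0.099] 
[26.2, 20.4, 24.8, -0.041, 0.04, -0.098]
```

Request:
{"fn": "apply_moves", "kwargs": {
  "rows": [
    [34.4,-22.9,3.5,-0.041,0.041,-0.098],
    [36.3,-19.5,4.0,-0.041,0.041,-0.099],
    [37.9,-16.1,4.8,-0.041,0.04,-0.098],
    [39.1,-12.5,5.8,-0.041,0.041,-0.099],
    [39.9,-8.9,7.0,-0.041,0.041,-0.098]
  ],
  "fingers": 60,
  "grip_force": 20
}}

```text
time: 1.72
tool_pos: [277.6, -433.5, 214.1]
tcp_rot: [165.7, -8.3, 42.6]
ft_force: [0.9, 0.1, -0.5]
finger_gap: 60.2
grip_force: 0.0
```

Request:
{"fn": "apply_moves", "kwargs": {
  "rows": [
    [40.2,-5.2,8.3,-0.041,0.041,-0.098],
    [40.3,-1.7,9.8,-0.041,0.04,-0.099],
    [39.8,1.9,11.4,-0.041,0.041,-0.098],
    [38.9,5.2,13.2,-0.041,0.041,-0.099],
    [37.7,8.4,15.1,-0.041,0.041,-0.098]
  ]
}}

```text
time: 2.35
tool_pos: [419.3, -283.4, 196.9]
tcp_rot: [149.1, -8.2, 73.4]
ft_force: [-0.2, 0.5, 0.5]
finger_gap: 59.7
grip_force: 0.0
```

Request:
{"fn": "apply_moves", "kwargs": {
  "rows": [
    [36.0,11.4,17.0,-0.041,0.04,-0.099],
    [34.1,14.2,18.9,-0.041,0.041,-0.098],
    [31.8,16.5,20.8,-0.041,0.041,-0.098],
    [29.1,18.7,22.9,-0.041,0.041,-0.099],
    [26.2,20.4,24.8,-0.041,0.04,-0.098]
  ]
}}

```text
time: 2.98
tool_pos: [561.2, -133.3, 179.7]
tcp_rot: [134.9, 0.1, 102.8]
ft_force: [0.2, 0.1, 0.6]
finger_gap: 60.2
grip_force: 0.0
```

```bash
python3 - <<'E'
from h import *
from bench import eyes,models
import cv2
report()
for c in ['wrist','side','top']:
    p,d=eyes.snapshot(c); cv2.imwrite(f'pics/{c}1.png',p[:,:,::-1])
    for n in ['knee_grip','lid_bar','stay_foot','lid_catch']:
        for f in (models.place_of,models.boxes_of):
            print(c,n,f.__name__,[(np.round(a['xyz']).tolist(),round(a['confidence'],2)) for a in f(n,c)[:2]])
report()
E
```

```text
t 2.98 grasp pt chest [ -91.3 -196.3  193.2] rot [1.349e+02 1.000e-01 1.028e+02] F [0.2 0.1 0.6] gap 60.2 gf 0.0 q [-40. -25. 131.  45.  52. -75.]
wrist knee_grip call [([634.0, -106.0, 105.0], 0.74)]
wrist knee_grip call [([626.0, -69.0, 104.0], 0.73)]
wrist lid_bar call []
wrist lid_bar call [([682.0, 22.0, 195.0], 0.96)]
wrist stay_foot call [([564.0, -69.0, 59.0], 0.68)]
wrist stay_foot call [([671.0, 5.0, 92.0], 0.75)]
wrist lid_catch call []
wrist lid_catch call [([671.0, 8.0, 91.0], 0.57)]
side knee_grip call [([477.0, -444.0, 2.0], 0.75), ([635.0, -107.0, 103.0], 0.52)]
side knee_grip call [([636.0, -48.0, 110.0], 0.84)]
side lid_bar call [([596.0, 74.0, -0.0], 0.67), ([650.0, 83.0, 305.0], 0.59)]
side lid_bar call [([657.0, 124.0, 204.0], 0.91)]
side stay_foot call [([561.0, -64.0, 51.0], 0.66), ([459.0, -349.0, -3.0], 0.19)]
side stay_foot call [([627.0, 113.0, 68.0], 0.65)]
side lid_catch call [([519.0, 62.0, 79.0], 0.89)]
side lid_catch call [([627.0, 115.0, 71.0], 0.69)]
top knee_grip call []
top knee_grip call [([629.0, -74.0, 109.0], 0.62), ([628.0, 75.0, 61.0], 0.2)]
top lid_bar call [([651.0, 90.0, 302.0], 0.65), ([462.0, -344.0, -4.0], 0.26)]
top lid_bar call [([660.0, 89.0, 225.0], 0.66)]
top stay_foot call []
top stay_foot call [([627.0, 74.0, 65.0], 0.89)]
top lid_catch call [([516.0, 54.0, 82.0], 0.71), ([655.0, 88.0, 301.0], 0.21)]
top lid_catch call [([626.0, 77.0, 62.0], 0.78)]
t 4.33 grasp pt chest [ -92.3 -197.   192.9] rot [135.    0.  102.6] F [ 0.2 -1.1 -0.5] gap 60.0 gf 0.0 q [-40. -25. 131.  45.  52. -74.]
```

View pics/wrist1.png

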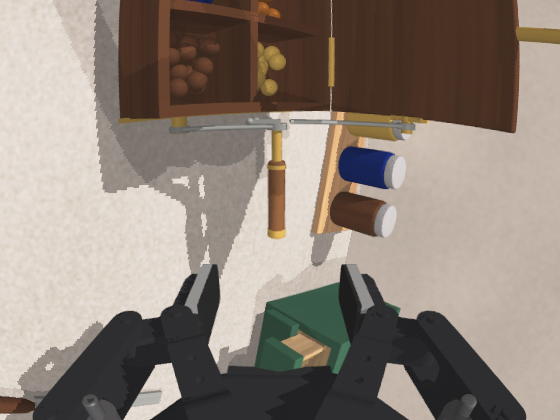

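The handle runs from (277,160) to (277,238), centred between the fingers at columns 205 and 350. I'll approach along the tool axis.

```bash
python3 - <<'E'
from h import *
plan(tcp_for([-.4,-196,102],45),rot(45),10)
E
```

```text
[0.1, 0.1, 12.9, -0.0, 0.0, -0.0] 
[0.1, 0.0, 12.9, -0.0, 0.0, -0.0] 
[0.1, 0.1, 13.0, -0.0, 0.0, -0.0] 
[0.1, 0.1, 12.9, -0.0, 0.0, -0.0] 
[0.1, 0.1, 12.9, -0.0, 0.0, -0.0] 

[0.1, 0.0, 12.9, -0.0, 0.0, -0.0] 
[0.1, 0.1, 13.0, -0.0, 0.0, -0.0] 
[0.1, 0.1, 12.9, -0.0, 0.0, -0.0] 
[0.1, 0.0, 12.9, -0.0, 0.0, -0.0] 
[0.1, 0.1, 12.9, -0.0, 0.0, -0.0]
```

Request:
{"fn": "apply_moves", "kwargs": {
  "rows": [
    [0.1,0.1,13,0,0,0],
    [0.1,0,13,0,0,0],
    [0.1,0.1,13,0,0,0],
    [0.1,0,13,0,0,0],
    [0.1,0.1,13,0,0,0]
  ]
}}

```text
time: 4.95
tool_pos: [605.6, -123.6, 133.4]
tcp_rot: [135.0, 0.0, 102.6]
ft_force: [0.5, 0.4, 0.2]
finger_gap: 59.7
grip_force: 0.0
```

Request:
{"fn": "apply_moves", "kwargs": {
  "rows": [
    [0.1,0.1,13,0,0,0],
    [0.1,0,13,0,0,0],
    [0.1,0.1,13,0,0,0],
    [0.1,0,13,0,0,0],
    [0.1,0.1,12.5,0,0,0]
  ]
}}

```text
time: 5.58
tool_pos: [650.2, -113.1, 87.9]
tcp_rot: [135.0, -0.0, 102.6]
ft_force: [-0.4, 0.5, -0.1]
finger_gap: 60.3
grip_force: 0.0
```

Request:
{"fn": "apply_moves", "kwargs": {
  "rows": [
    [0,0,0,0,0,0],
    [0,0,0,0,0,0],
    [0,0,0,0,0,0],
    [0,0,0,0,0,0],
    [0,0,0,0,0,0]
  ],
  "fingers": 30
}}

```text
time: 6.2
tool_pos: [650.0, -113.4, 88.6]
tcp_rot: [135.0, 0.0, 102.6]
ft_force: [0.3, 0.4, 0.5]
finger_gap: 30.0
grip_force: 0.0
```

```bash
python3 - <<'E'
from h import *
from bench import eyes,models
import cv2
report()
p,d=eyes.snapshot('wrist'); cv2.imwrite('pics/wrist2.png',p[:,:,::-1])
E
```

```text
t 6.2 grasp pt chest [  -0.3 -196.2  102. ] rot [135.    0.  102.6] F [0.3 0.4 0.5] gap 30.0 gf 0.0 q [-30.  -2. 123.  55.  36. -82.]
```

View pics/wrist2.png

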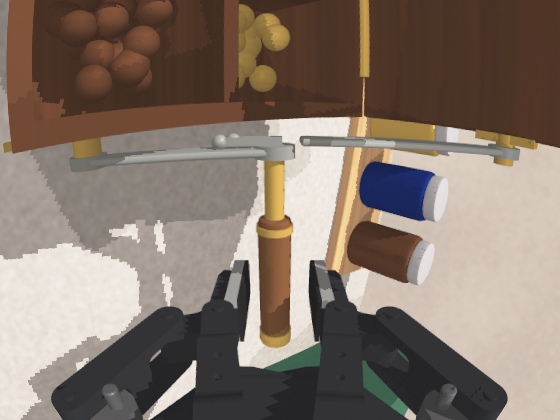

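The handle at column 275 is centred between the pads at 240 and 318. I'll close lightly and work out the arc.

Request:
{"fn": "apply_moves", "kwargs": {
  "rows": [
    [0,0,0,0,0,0],
    [0,0,0,0,0,0],
    [0,0,0,0,0,0],
    [0,0,0,0,0,0],
    [0,0,0,0,0,0]
  ],
  "fingers": 5,
  "grip_force": 25
}}

```text
time: 6.88
tool_pos: [648.9, -113.4, 87.1]
tcp_rot: [135.1, -0.0, 102.6]
ft_force: [-9.1, -3.2, 2.0]
finger_gap: 13.1
grip_force: 25.3
```

```bash
cat >> h.py <<'E'
F0=np.array([-60,55.])
def knee(phi): # lid angle -> knee angle (past centre), knee grip chest x,z
    v=np.array([90-90*np.cos(phi),85+90*np.sin(phi)])-F0; D=np.hypot(*v)
    th=np.arccos(np.clip((D*D-75**2-105**2)/(2*75*105),-1,1))
    a=np.arctan2(v[1],v[0])+np.arctan2(105*np.sin(th),75+105*np.cos(th))
    return th,a,F0+75*np.array([np.cos(a),np.sin(a)])
E
python3 - <<'E'
from h import *
report()
for p in [1.4,1.39,1.37,1.35,1.33,1.3,1.27]: print(p,knee(p))
a0=np.arctan2(102-55,59.6)
R=rot(45).inv(); r=Ro.from_euler('z',C[2])
pos=lambda a: r.apply([75*np.cos(a),0,75*np.sin(a)])
for k in range(12): print(np.round(R.apply(pos(a0+.04*(k+1))-pos(a0+.04*k)),2),a0+.04*k)
E
```

```text
t 6.88 grasp pt chest [  -1.4 -196.   100.6] rot [135.1  -0.  102.6] F [-9.1 -3.2  2. ] gap 13.1 gf 25.255362689495087 q [-30.  -2. 123.  55.  36. -82.]
1.4 (np.float64(0.1460518322092331), np.float64(0.8075078836220514), array([ -8.15240266, 109.19249625]))
1.39 (np.float64(0.23772949878894511), np.float64(0.8636730613814773), array([-11.27628967, 112.01754162]))
1.37 (np.float64(0.35710763369818566), np.float64(0.9387009683605851), array([-15.6872572 , 115.50934495]))
1.35 (np.float64(0.4465304124500898), np.float64(0.9962509672021836), array([-19.24100972, 117.95795987]))
1.33 (np.float64(0.5216338193320258), np.float64(1.0454290958289754), array([-22.38519415, 119.88548668]))
1.3 (np.float64(0.6186699734062976), np.float64(1.1100312919551603), array([-26.65248837, 122.17844497]))
1.27 (np.float64(0.7037666489928224), np.float64(1.1675865214653727), array([-30.57204318, 123.98547207]))
[ 0.    0.29 -2.99] 0.6677451715783445
[-0.    0.17 -2.99] 0.7077451715783445
[-0.    0.05 -3.  ] 0.7477451715783444
[-0.   -0.07 -3.  ] 0.7877451715783444
[ 0.   -0.19 -2.99] 0.8277451715783445
[-0.   -0.31 -2.98] 0.8677451715783444
[ 0.   -0.43 -2.97] 0.9077451715783444
[-0.   -0.54 -2.95] 0.9477451715783445
[ 0.   -0.66 -2.93] 0.9877451715783445
[-0.   -0.78 -2.9 ] 1.0277451715783443
[-0.   -0.89 -2.86] 1.0677451715783444
[ 0.   -1.01 -2.83] 1.1077451715783444
```

Request:
{"fn": "apply_moves", "kwargs": {
  "rows": [
    [0,0.2,-2,0,0,0],
    [0,0.2,-2,0,0,0],
    [0,0.2,-2,0,0,0],
    [0,0,-2,0,0,0],
    [0,0,-2,0,0,0]
  ],
  "grip_force": 30
}}

```text
time: 7.5
tool_pos: [642.6, -114.7, 94.7]
tcp_rot: [135.1, -0.0, 102.6]
ft_force: [-2.5, -6.8, -8.1]
finger_gap: 12.7
grip_force: 29.7
```

```bash
python3 - <<'E'
from h import *
from bench import eyes,models
import cv2
report()
p,d=eyes.snapshot('wrist'); cv2.imwrite('pics/wrist3.png',p[:,:,::-1])
E
```

```text
t 7.5 grasp pt chest [  -7.8 -195.9  108.1] rot [135.1  -0.  102.6] F [-2.5 -6.8 -8.1] gap 12.7 gf 29.736236035823822 q [-30.  -3. 124.  54.  37. -81.]
```

View pics/wrist3.png

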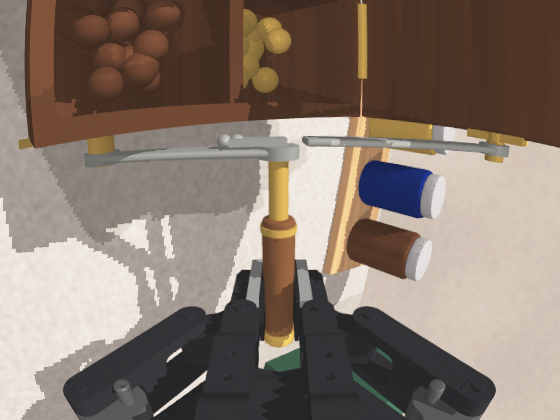

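The handle, at (279,280), is following the pads with the force at about 8–11 N. I'll keep going along the arc.

Request:
{"fn": "apply_moves", "kwargs": {
  "rows": [
    [0,0,-2,0,0,0],
    [0,0,-2,0,0,0],
    [0,-0.1,-2,0,0,0],
    [0,-0.2,-2,0,0,0],
    [0,-0.2,-2,0,0,0]
  ]
}}

```text
time: 8.18
tool_pos: [635.3, -116.2, 101.4]
tcp_rot: [135.1, -0.0, 102.6]
ft_force: [-2.8, -4.4, -12.1]
finger_gap: 12.9
grip_force: 29.4
```

Request:
{"fn": "apply_moves", "kwargs": {
  "rows": [
    [0,-0.3,-2,0,0,0],
    [0,-0.3,-2,0,0,0],
    [0,-0.3,-2,0,0,0],
    [0,-0.4,-2,0,0,0],
    [0,0,0,0,0,0]
  ]
}}

```text
time: 8.8
tool_pos: [628.9, -117.6, 106.3]
tcp_rot: [135.1, -0.0, 102.6]
ft_force: [-2.7, -5.5, -11.4]
finger_gap: 13.1
grip_force: 29.6
```

```bash
python3 - <<'E'
from h import *
from bench import eyes,models
import cv2
report()
p,d=eyes.snapshot('wrist'); cv2.imwrite('pics/wrist4.png',p[:,:,::-1])
eyes.snapshot('side')
for n in ['knee_grip','lid_bar']: print(n,[(np.round(a['xyz']).tolist(),round(a['confidence'],2)) for a in models.place_of(n,'side')[:2]])
E
```

```text
t 8.8 grasp pt chest [ -21.7 -195.8  119.8] rot [135.1  -0.  102.6] F [ -2.7  -5.5 -11.4] gap 13.1 gf 29.553582966327667 q [-32.  -7. 125.  53.  39. -80.]
knee_grip [([619.0, -111.0, 121.0], 0.86)]
lid_bar [([568.0, -64.0, 54.0], 0.74)]
```

View pics/wrist4.png

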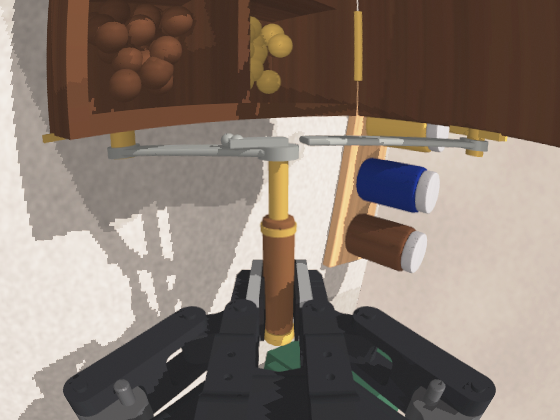

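Grip, image and network agree on a knee angle of about 0.5 rad, so it is unlocked with the lid near 1.33. I'll raise it slightly for margin, let go and back out.

Request:
{"fn": "apply_moves", "kwargs": {
  "rows": [
    [0,-0.5,-2,0,0,0],
    [0,-0.6,-2,0,0,0],
    [0,0,0,0,0,0],
    [0,0,0,0,0,0],
    [0,0,0,0,0,0]
  ]
}}

```text
time: 9.62
tool_pos: [625.5, -118.4, 108.5]
tcp_rot: [135.1, -0.0, 102.6]
ft_force: [-5.7, -4.6, -10.4]
finger_gap: 12.9
grip_force: 29.6
```

Request:
{"fn": "apply_moves", "kwargs": {
  "rows": [
    [0,0,0,0,0,0],
    [0,0,0,0,0,0],
    [0,0,0,0,0,0],
    [0,0,0,0,0,0],
    [0,0,0,0,0,0]
  ],
  "fingers": 40
}}

```text
time: 10.25
tool_pos: [626.4, -118.4, 109.5]
tcp_rot: [135.0, 0.0, 102.6]
ft_force: [-0.5, -0.6, 0.4]
finger_gap: 39.9
grip_force: 0.0
```

Request:
{"fn": "apply_moves", "kwargs": {
  "rows": [
    [0,0,-12,0,0,0],
    [0,0,-20,0,0,0],
    [0,0,-25,0,0,0],
    [0,0,-25,0,0,0],
    [0,0,-20,0,0,0]
  ]
}}

```text
time: 10.88
tool_pos: [555.4, -134.4, 182.2]
tcp_rot: [135.0, 0.0, 102.6]
ft_force: [-1.0, 1.1, 0.4]
finger_gap: 40.2
grip_force: 0.0
```

```bash
python3 - <<'E'
from h import *
from bench import eyes,models
import cv2
report()
for c in ['wrist','side','top']:
    p,d=eyes.snapshot(c)
    if c=='side': cv2.imwrite('pics/side5.png',cv2.resize(p[150:360,120:400,::-1],None,fx=2.5,fy=2.5))
    for n in ['knee_grip','lid_bar']: print(c,n,[(np.round(a['xyz']).tolist(),round(a['confidence'],2)) for a in models.place_of(n,c)[:2]])
th=np.linspace(1.1,1.4,7)
for p in th: print(round(p,2),world([90-220*np.cos(p)+6*np.sin(p),0,85+220*np.sin(p)+6*np.cos(p)]).round(),world([knee(p)[2][0],-188,knee(p)[2][1]]).round(), knee(p)[0].round(2))
E
```

```text
t 10.88 grasp pt chest [ -97.1 -196.   195.7] rot [135.    0.  102.6] F [-1.   1.1  0.4] gap 40.2 gf 0.0 q [-40. -26. 132.  45.  53. -74.]
wrist knee_grip [([608.0, -110.0, 123.0], 0.96)]
wrist lid_bar []
side knee_grip [([613.0, -112.0, 123.0], 0.59)]
side lid_bar [([638.0, 82.0, 303.0], 0.79)]
top knee_grip [([613.0, -117.0, 123.0], 0.67)]
top lid_bar [([638.0, 86.0, 296.0], 0.72)]
1.1 [590.  74. 284.] [ 587. -119.  129.] 1.08
1.15 [600.  76. 288.] [ 592. -118.  128.] 0.98
1.2 [610.  79. 292.] [ 597. -117.  127.] 0.87
1.25 [620.  81. 296.] [ 603. -115.  125.] 0.76
1.3 [630.  83. 299.] [ 609. -114.  122.] 0.62
1.35 [641.  86. 301.] [ 617. -112.  118.] 0.45
1.4 [651.  88. 303.] [ 627. -110.  109.] 0.15
```

View pics/side5.png

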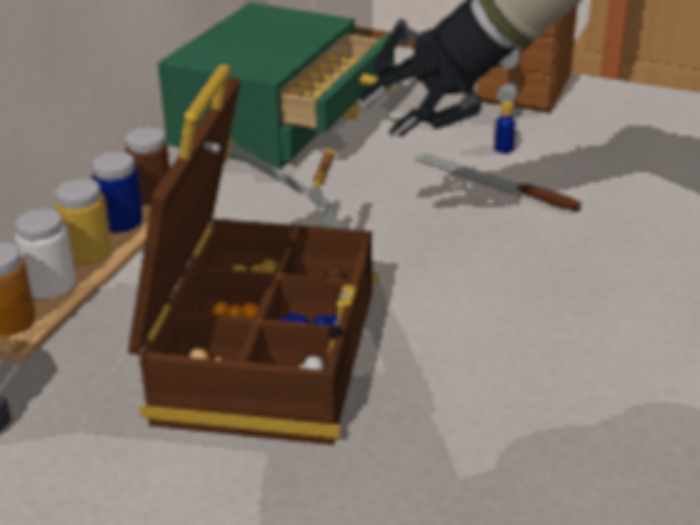

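The knee is up and the lid rests near 1.33 rad, with the bar seen at crop (205,110) and networks giving about (638,84,300). Next is the bar.

```bash
cat >> h.py <<'E'
def bar(p): return np.array([90-220*np.cos(p)+6*np.sin(p),0,85+220*np.sin(p)+6*np.cos(p)])
E
python3 - <<'E'
from h import *
a=np.array([530,-130,350.]); Ra=rot(55)
plan(a,Ra,5)
b=tcp_for(bar(1.335),75,90)
print(b);plan(b,rot(75),10,a,Ra)
E
```

```text
[1.9, 20.5, -27.5, 0.035, -0.0, -0.0] 
[1.9, 19.5, -28.1, 0.034, -0.0, -0.0] 
[1.9, 18.5, -28.8, 0.035, -0.001, -0.0] 
[1.9, 17.6, -29.4, 0.035, 0.0, -0.001] 
[1.8, 16.5, -30.1, 0.034, -0.0, 0.0] 

[619.70746375  80.93984672 368.89473283]
[18.6, 12.0, 6.1, 0.035, 0.0, 0.0] 
[18.6, 12.3, 5.7, 0.035, 0.0, -0.0] 
[18.7, 12.4, 5.3, 0.035, 0.0, 0.0] 
[18.6, 12.6, 4.8, 0.035, 0.0, 0.0] 
[18.6, 12.8, 4.4, 0.035, 0.0, -0.0] 

[18.6, 12.9, 3.9, 0.034, 0.0, 0.0] 
[18.7, 13.0, 3.5, 0.035, 0.0, -0.0] 
[18.6, 13.2, 3.0, 0.035, 0.0, -0.0] 
[18.6, 13.2, 2.6, 0.035, 0.0, -0.0] 
[18.6, 13.4, 2.1, 0.035, 0.0, -0.0]
```

Request:
{"fn": "apply_moves", "kwargs": {
  "rows": [
    [1.9,20.5,-27.5,0.035,0,0],
    [1.9,19.5,-28.1,0.034,0,0],
    [1.9,18.5,-28.8,0.035,0,0],
    [1.9,17.6,-29.4,0.035,0,0],
    [1.8,16.5,-30.1,0.034,0,0]
  ],
  "fingers": 50
}}

```text
time: 11.95
tool_pos: [529.8, -130.1, 351.6]
tcp_rot: [145.0, -0.0, 102.6]
ft_force: [0.6, 0.6, 0.4]
finger_gap: 49.9
grip_force: 0.0
```

Request:
{"fn": "apply_moves", "kwargs": {
  "rows": [
    [18.6,12.0,6.1,0.035,0,0],
    [18.6,12.3,5.7,0.035,0,0],
    [18.7,12.4,5.3,0.035,0,0],
    [18.6,12.6,4.8,0.035,0,0],
    [18.6,12.8,4.4,0.035,0,0]
  ]
}}

```text
time: 12.58
tool_pos: [575.3, -23.8, 359.9]
tcp_rot: [155.1, -0.0, 102.6]
ft_force: [-0.3, -1.3, 0.2]
finger_gap: 50.0
grip_force: 0.0
```

Request:
{"fn": "apply_moves", "kwargs": {
  "rows": [
    [18.6,12.9,3.9,0.034,0,0],
    [18.7,13.0,3.5,0.035,0,0],
    [18.6,13.2,3.0,0.035,0,0],
    [18.6,13.2,2.6,0.035,0,0],
    [18.6,13.4,2.1,0.035,0,0]
  ]
}}

```text
time: 13.2
tool_pos: [620.1, 81.7, 369.2]
tcp_rot: [165.1, -0.0, 102.6]
ft_force: [0.5, -0.9, 0.2]
finger_gap: 50.0
grip_force: 0.0
```

```bash
python3 - <<'E'
from h import *
from bench import eyes,models
import cv2
report(); print(bar(1.335),world(bar(1.335)))
for c in ['wrist','side','top']:
    p,d=eyes.snapshot(c)
    if c=='wrist': cv2.imwrite('pics/wrist6.png',p[:,:,::-1])
    for n in ['lid_bar','knee_grip']: print(c,n,[(np.round(a['xyz']).tolist(),round(a['confidence'],2)) for a in models.place_of(n,c)[:2]])
plan(tcp_for(bar(1.335),75),rot(75),5)
E
```

```text
t 13.2 grasp pt chest [ 21.7   0.7 387.5] rot [165.1  -0.  102.6] F [ 0.5 -0.9  0.2] gap 50.0 gf 0.0 q [  1.  -4.  84.   3.  85. -11.]
[ 44.4381545    0.         300.31399916] [637.63942302  84.95579075 300.31399916]
wrist lid_bar [([634.0, 84.0, 303.0], 0.84)]
wrist knee_grip []
side lid_bar [([636.0, 82.0, 302.0], 0.6)]
side knee_grip [([616.0, -113.0, 120.0], 0.69), ([459.0, -348.0, -6.0], 0.53)]
top lid_bar [([635.0, 86.0, 299.0], 0.93)]
top knee_grip [([608.0, -114.0, 124.0], 0.83)]
[0.2, 0.0, 18.3, 0.0, 0.0, -0.0] 
[0.3, 0.0, 18.2, 0.001, 0.0, -0.001] 
[0.2, 0.0, 18.3, 0.0, 0.0, 0.0] 
[0.2, 0.0, 18.3, 0.0, 0.0, -0.0] 
[0.3, 0.1, 18.2, 0.001, 0.0, -0.0]
```

View pics/wrist6.png

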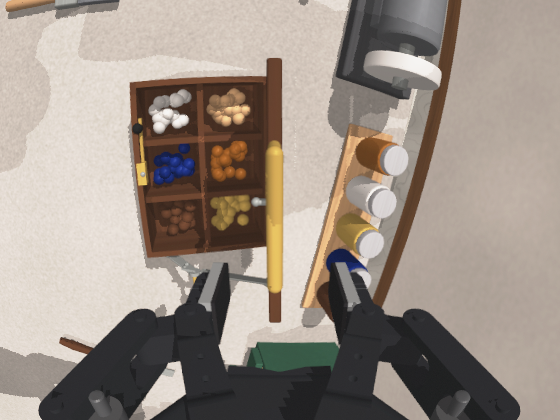

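The bar, column 275 and rows 145–290, lies between the pads at columns 215 and 345. Descending and closing lightly.

Request:
{"fn": "apply_moves", "kwargs": {
  "rows": [
    [0,-0.3,18,0,0,0],
    [0,-0.3,18,0,0,0],
    [0,-0.3,18,0,0,0],
    [0,-0.3,18,0,0,0],
    [0,-0.3,18,0,0,0]
  ]
}}

```text
time: 14.28
tool_pos: [641.2, 85.4, 281.1]
tcp_rot: [165.0, -0.0, 102.6]
ft_force: [0.1, -0.0, 0.6]
finger_gap: 49.9
grip_force: 0.0
```

Request:
{"fn": "apply_moves", "kwargs": {
  "rows": [
    [0,0,0,0,0,0],
    [0,0,0,0,0,0],
    [0,0,0,0,0,0],
    [0,0,0,0,0,0],
    [0,0,0,0,0,0]
  ],
  "fingers": 4,
  "grip_force": 25
}}

```text
time: 14.9
tool_pos: [641.3, 85.3, 283.5]
tcp_rot: [164.9, 0.0, 102.6]
ft_force: [0.0, 0.2, -0.1]
finger_gap: 11.2
grip_force: 24.9
```

Request:
{"fn": "apply_moves", "kwargs": {
  "rows": [
    [0,0,0,0,0,0],
    [0,0,0,0,0,0],
    [0,0,0,0,0,0],
    [0,0,0,0,0,0],
    [0,0,0,0,0,0]
  ]
}}

```text
time: 15.52
tool_pos: [641.4, 85.3, 283.5]
tcp_rot: [164.9, 0.0, 102.6]
ft_force: [-1.8, -0.1, 4.4]
finger_gap: 10.8
grip_force: 25.3
```

```bash
python3 - <<'E'
from h import *
from bench import eyes,models
report()
for c in ['side','top']:
    eyes.snapshot(c)
    for n in ['lid_bar','knee_grip']: print(c,n,[(np.round(a['xyz']).tolist(),round(a['confidence'],2)) for a in models.place_of(n,c)[:2]])
E
```

```text
t 15.53 grasp pt chest [ 43.2  -0.5 301.8] rot [164.9   0.  102.6] F [-1.8 -0.1  4.4] gap 10.8 gf 25.295514464378357 q [  1.  -1.  90.   3.  76. -12.]
side lid_bar [([636.0, 83.0, 302.0], 0.58)]
side knee_grip [([615.0, -111.0, 120.0], 0.7), ([481.0, -446.0, -1.0], 0.25)]
top lid_bar [([638.0, 86.0, 302.0], 0.62)]
top knee_grip [([613.0, -117.0, 120.0], 0.64)]
```

```bash
cat >> h.py <<'E'
def arc(p1,n,down=75):
    p,R=now(); g=p-19*R.apply([0,0,1]); c,q=np.cos(C[2]),np.sin(C[2]); d=g[:2]-C[:2]
    x=c*d[0]+q*d[1]; y=-q*d[0]+c*d[1]; v=np.array([x-90,g[2]-85]); r0=np.hypot(*v); a0=np.arctan2(v[1],-v[0]); o=np.arctan2(6,220)
    print('lid',a0-o,'r',r0,'y',y)
    r=Ro.from_euler('z',C[2])
    pos=lambda t:(lambda a,rr:r.apply([-rr*np.cos(a),0,rr*np.sin(a)]))(a0+(p1+o-a0)*t,r0+(220.1-r0)*t)
    acc=np.zeros(3)
    for i in range(1,n+1):
        s=np.round(R.inv().apply(pos(i/n)-pos(0))-acc,1); acc+=s
        print([0]+s[1:].tolist()+[0,0,0],'' if i%5 else '\n')
E
python3 - <<'E'
from h import *
arc(0.15,30)
E
```

```text
lid 1.3308995821185363 r 221.76045902898738 y -0.48290450188334866
[0, -8.7, -0.2, 0, 0, 0] 
[0, -8.7, 0.1, 0, 0, 0] 
[0, -8.8, 0.5, 0, 0, 0] 
[0, -8.6, 0.8, 0, 0, 0] 
[0, -8.7, 1.1, 0, 0, 0] 

[0, -8.6, 1.5, 0, 0, 0] 
[0, -8.5, 1.8, 0, 0, 0] 
[0, -8.4, 2.2, 0, 0, 0] 
[0, -8.4, 2.5, 0, 0, 0] 
[0, -8.2, 2.8, 0, 0, 0] 

[0, -8.2, 3.1, 0, 0, 0] 
[0, -7.9, 3.5, 0, 0, 0] 
[0, -7.9, 3.7, 0, 0, 0] 
[0, -7.7, 4.1, 0, 0, 0] 
[0, -7.5, 4.4, 0, 0, 0] 

[0, -7.3, 4.6, 0, 0, 0] 
[0, -7.2, 4.9, 0, 0, 0] 
[0, -7.0, 5.3, 0, 0, 0] 
[0, -6.7, 5.4, 0, 0, 0] 
[0, -6.5, 5.8, 0, 0, 0] 

[0, -6.3, 6.0, 0, 0, 0] 
[0, -6.0, 6.2, 0, 0, 0] 
[0, -5.8, 6.5, 0, 0, 0] 
[0, -5.6, 6.7, 0, 0, 0] 
[0, -5.2, 6.9, 0, 0, 0] 

[0, -5.0, 7.1, 0, 0, 0] 
[0, -4.7, 7.3, 0, 0, 0] 
[0, -4.4, 7.4, 0, 0, 0] 
[0, -4.1, 7.7, 0, 0, 0] 
[0, -3.8, 7.7, 0, 0, 0]
```

Request:
{"fn": "apply_moves", "kwargs": {
  "rows": [
    [0,-8.7,-0.2,0,0,0],
    [0,-8.7,0.1,0,0,0],
    [0,-8.8,0.5,0,0,0],
    [0,-8.6,0.8,0,0,0],
    [0,-8.7,1.1,0,0,0]
  ]
}}

```text
time: 16.45
tool_pos: [600.1, 76.1, 268.9]
tcp_rot: [164.9, -0.0, 102.6]
ft_force: [1.6, 0.6, 0.8]
finger_gap: 10.8
grip_force: 25.6
```

Request:
{"fn": "apply_moves", "kwargs": {
  "rows": [
    [0,-8.6,1.5,0,0,0],
    [0,-8.5,1.8,0,0,0],
    [0,-8.4,2.2,0,0,0],
    [0,-8.4,2.5,0,0,0],
    [0,-8.2,2.8,0,0,0]
  ]
}}

```text
time: 17.08
tool_pos: [563.2, 67.8, 247.3]
tcp_rot: [165.0, -0.0, 102.6]
ft_force: [0.8, 0.7, -0.4]
finger_gap: 11.1
grip_force: 25.5
```

```bash
python3 - <<'E'
from h import *
from bench import eyes,models
report(); arc(0.15,20)
eyes.snapshot('side')
for n in ['lid_bar','knee_grip']: print(n,[(np.round(a['xyz']).tolist(),round(a['confidence'],2)) for a in models.place_of(n,'side')[:2]])
E
```

```text
t 17.07 grasp pt chest [-36.9  -0.4 265.7] rot [165.   -0.  102.6] F [ 0.8  0.7 -0.4] gap 11.1 gf 25.528091490268707 q [ -0. -13. 104.   4.  74. -14.]
lid 0.931146861472905 r 220.80785849274594 y -0.43724620169649686
[0, -8.0, 3.1, 0, 0, 0] 
[0, -7.9, 3.5, 0, 0, 0] 
[0, -7.8, 3.8, 0, 0, 0] 
[0, -7.6, 4.0, 0, 0, 0] 
[0, -7.4, 4.4, 0, 0, 0] 

[0, -7.3, 4.6, 0, 0, 0] 
[0, -7.1, 4.9, 0, 0, 0] 
[0, -6.8, 5.2, 0, 0, 0] 
[0, -6.7, 5.5, 0, 0, 0] 
[0, -6.4, 5.7, 0, 0, 0] 

[0, -6.3, 5.9, 0, 0, 0] 
[0, -5.9, 6.2, 0, 0, 0] 
[0, -5.8, 6.5, 0, 0, 0] 
[0, -5.4, 6.6, 0, 0, 0] 
[0, -5.3, 6.8, 0, 0, 0] 

[0, -4.9, 7.1, 0, 0, 0] 
[0, -4.7, 7.2, 0, 0, 0] 
[0, -4.3, 7.4, 0, 0, 0] 
[0, -4.1, 7.6, 0, 0, 0] 
[0, -3.8, 7.7, 0, 0, 0] 

lid_bar [([564.0, 64.0, 264.0], 0.83)]
knee_grip [([573.0, -122.0, 133.0], 0.6)]
```

Request:
{"fn": "apply_moves", "kwargs": {
  "rows": [
    [0,-8.0,3.1,0,0,0],
    [0,-7.9,3.5,0,0,0],
    [0,-7.8,3.8,0,0,0],
    [0,-7.6,4.0,0,0,0],
    [0,-7.4,4.4,0,0,0]
  ]
}}

```text
time: 17.85
tool_pos: [531.5, 60.8, 219.2]
tcp_rot: [164.9, -0.0, 102.6]
ft_force: [-1.8, -0.0, 2.2]
finger_gap: 11.1
grip_force: 26.0
```

Request:
{"fn": "apply_moves", "kwargs": {
  "rows": [
    [0,-7.3,4.6,0,0,0],
    [0,-7.1,4.9,0,0,0],
    [0,-6.8,5.2,0,0,0],
    [0,-6.7,5.5,0,0,0],
    [0,-6.4,5.7,0,0,0]
  ]
}}

```text
time: 18.48
tool_pos: [506.0, 55.0, 185.1]
tcp_rot: [164.9, -0.0, 102.6]
ft_force: [-0.8, 0.1, 0.0]
finger_gap: 11.1
grip_force: 26.4
```

```bash
python3 - <<'E'
from h import *
report(); arc(0.15,10)
E
```

```text
t 18.48 grasp pt chest [-95.5  -0.4 203.5] rot [164.9  -0.  102.6] F [-0.8  0.1  0. ] gap 11.1 gf 26.35131597518921 q [ -2. -21. 117.   4.  69. -16.]
lid 0.5409696587980481 r 220.11867125845077 y -0.4078118028309383
[0, -6.2, 5.9, 0, 0, 0] 
[0, -6.0, 6.2, 0, 0, 0] 
[0, -5.8, 6.4, 0, 0, 0] 
[0, -5.5, 6.6, 0, 0, 0] 
[0, -5.3, 6.8, 0, 0, 0] 

[0, -4.9, 7.0, 0, 0, 0] 
[0, -4.7, 7.3, 0, 0, 0] 
[0, -4.4, 7.3, 0, 0, 0] 
[0, -4.1, 7.6, 0, 0, 0] 
[0, -3.9, 7.7, 0, 0, 0]
```

Request:
{"fn": "apply_moves", "kwargs": {
  "rows": [
    [0,-6.2,5.9,0,0,0],
    [0,-6.0,6.2,0,0,0],
    [0,-5.8,6.4,0,0,0],
    [0,-5.5,6.6,0,0,0],
    [0,-5.3,6.8,0,0,0]
  ]
}}

```text
time: 19.1
tool_pos: [487.0, 50.8, 146.8]
tcp_rot: [164.9, -0.0, 102.6]
ft_force: [0.2, 1.0, -0.5]
finger_gap: 11.3
grip_force: 26.5
```

Request:
{"fn": "apply_moves", "kwargs": {
  "rows": [
    [0,-4.9,7.0,0,0,0],
    [0,-4.7,7.3,0,0,0],
    [0,-4.4,7.3,0,0,0],
    [0,-4.1,7.6,0,0,0],
    [0,-3.9,7.7,0,0,0]
  ]
}}

```text
time: 19.73
tool_pos: [475.7, 48.3, 105.4]
tcp_rot: [164.9, -0.0, 102.6]
ft_force: [-1.1, 0.7, 0.0]
finger_gap: 11.2
grip_force: 26.9
```

```bash
python3 - <<'E'
from h import *
report(); arc(0.11,5); arc(0.0,15)
E
```

```text
t 19.73 grasp pt chest [-126.5   -0.4  123.7] rot [164.9  -0.  102.6] F [-1.1  0.7  0. ] gap 11.2 gf 26.934793889522552 q [ -4. -22. 127.   5.  61. -18.]
lid 0.14975898380339397 r 219.9766384386459 y -0.4005711996908161
[0, -0.8, 1.6, 0, 0, 0] 
[0, -0.7, 1.6, 0, 0, 0] 
[0, -0.7, 1.5, 0, 0, 0] 
[0, -0.8, 1.6, 0, 0, 0] 
[0, -0.7, 1.6, 0, 0, 0] 

lid 0.14975898380339397 r 219.9766384386459 y -0.4005711996908161
[0, -0.9, 2.0, 0, 0, 0] 
[0, -0.9, 2.0, 0, 0, 0] 
[0, -0.9, 2.0, 0, 0, 0] 
[0, -0.9, 2.0, 0, 0, 0] 
[0, -0.9, 2.0, 0, 0, 0] 

[0, -0.8, 2.1, 0, 0, 0] 
[0, -0.8, 2.0, 0, 0, 0] 
[0, -0.8, 2.1, 0, 0, 0] 
[0, -0.8, 2.0, 0, 0, 0] 
[0, -0.7, 2.1, 0, 0, 0] 

[0, -0.8, 2.0, 0, 0, 0] 
[0, -0.7, 2.1, 0, 0, 0] 
[0, -0.7, 2.1, 0, 0, 0] 
[0, -0.6, 2.1, 0, 0, 0] 
[0, -0.7, 2.1, 0, 0, 0]
```

Request:
{"fn": "apply_moves", "kwargs": {
  "rows": [
    [0,-0.8,1.6,0,0,0],
    [0,-0.7,1.6,0,0,0],
    [0,-0.7,1.5,0,0,0],
    [0,-0.8,1.6,0,0,0],
    [0,-0.7,1.6,0,0,0]
  ]
}}

```text
time: 20.35
tool_pos: [474.4, 48.0, 97.3]
tcp_rot: [164.9, 0.0, 102.6]
ft_force: [-3.5, -0.1, -0.2]
finger_gap: 10.8
grip_force: 27.0
```

Request:
{"fn": "apply_moves", "kwargs": {
  "rows": [
    [0,-0.5,1,0,0,0],
    [0,-0.4,1,0,0,0],
    [0,-0.5,1,0,0,0],
    [0,-0.4,1,0,0,0],
    [0,0,0,0,0,0]
  ]
}}

```text
time: 20.98
tool_pos: [473.8, 47.9, 93.1]
tcp_rot: [164.9, -0.0, 102.6]
ft_force: [-2.1, -0.2, -0.4]
finger_gap: 11.1
grip_force: 26.9
```

```bash
python3 - <<'E'
from h import *
report(); arc(0,5)
E
```

```text
t 20.98 grasp pt chest [-128.5   -0.4  111.4] rot [164.9  -0.  102.6] F [-2.1 -0.2 -0.4] gap 11.1 gf 26.87776029109955 q [ -4. -21. 128.   5.  59. -18.]
lid 0.09320262127631433 r 220.075706876778 y -0.389457320801597
[0, -1.5, 3.8, 0, 0, 0] 
[0, -1.4, 3.9, 0, 0, 0] 
[0, -1.4, 3.8, 0, 0, 0] 
[0, -1.3, 3.9, 0, 0, 0] 
[0, -1.2, 3.9, 0, 0, 0]
```

Request:
{"fn": "apply_moves", "kwargs": {
  "rows": [
    [0,-0.4,1,0,0,0],
    [0,-0.4,1,0,0,0],
    [0,-0.4,1,0,0,0],
    [0,0,0,0,0,0],
    [0,0,0,0,0,0]
  ]
}}

```text
time: 21.6
tool_pos: [473.5, 47.8, 90.0]
tcp_rot: [164.9, 0.0, 102.6]
ft_force: [-1.3, 0.3, -0.4]
finger_gap: 10.8
grip_force: 27.0
```

Request:
{"fn": "apply_moves", "kwargs": {
  "rows": [
    [0,-0.4,1,0,0,0],
    [0,-0.4,1,0,0,0],
    [0,-0.4,1,0,0,0],
    [0,0,0,0,0,0],
    [0,0,0,0,0,0]
  ]
}}

```text
time: 22.22
tool_pos: [473.3, 47.7, 87.4]
tcp_rot: [164.9, 0.0, 102.6]
ft_force: [-6.6, -0.6, 7.0]
finger_gap: 11.2
grip_force: 27.8
```

Request:
{"fn": "apply_moves", "kwargs": {
  "rows": [
    [0,-0.3,0.8,0,0,0],
    [0,-0.3,0.8,0,0,0],
    [0,0,0,0,0,0],
    [0,0,0,0,0,0],
    [0,0,0,0,0,0]
  ]
}}

```text
time: 22.85
tool_pos: [473.2, 47.7, 85.7]
tcp_rot: [164.9, 0.0, 102.6]
ft_force: [-6.7, -0.0, 7.0]
finger_gap: 10.9
grip_force: 27.8
```

Request:
{"fn": "apply_moves", "kwargs": {
  "rows": [
    [0,-0.3,0.8,0,0,0],
    [0,-0.3,0.8,0,0,0],
    [0,0,0,0,0,0],
    [0,0,0,0,0,0],
    [0,0,0,0,0,0]
  ]
}}

```text
time: 23.48
tool_pos: [473.0, 47.6, 83.6]
tcp_rot: [164.9, 0.0, 102.6]
ft_force: [-3.2, 0.4, 4.6]
finger_gap: 11.1
grip_force: 27.5
```

Request:
{"fn": "apply_moves", "kwargs": {
  "rows": [
    [0,-0.3,0.8,0,0,0],
    [0,-0.3,0.8,0,0,0],
    [0,0,0,0,0,0],
    [0,0,0,0,0,0],
    [0,0,0,0,0,0]
  ]
}}

```text
time: 24.1
tool_pos: [472.7, 47.6, 81.6]
tcp_rot: [164.9, 0.0, 102.6]
ft_force: [1.7, 0.8, -2.0]
finger_gap: 11.0
grip_force: 26.8
```

Request:
{"fn": "apply_moves", "kwargs": {
  "rows": [
    [0,-0.3,0.8,0,0,0],
    [0,-0.3,0.8,0,0,0],
    [0,0,0,0,0,0],
    [0,0,0,0,0,0],
    [0,0,0,0,0,0]
  ]
}}

```text
time: 24.72
tool_pos: [472.5, 47.5, 80.0]
tcp_rot: [164.9, 0.0, 102.6]
ft_force: [3.9, 1.7, -0.8]
finger_gap: 10.7
grip_force: 26.7
```

Request:
{"fn": "apply_moves", "kwargs": {
  "rows": [
    [0,-0.3,0.8,0,0,0],
    [0,-0.3,0.8,0,0,0],
    [0,0,0,0,0,0],
    [0,0,0,0,0,0],
    [0,0,0,0,0,0]
  ]
}}

```text
time: 25.35
tool_pos: [472.5, 47.5, 78.8]
tcp_rot: [164.9, 0.0, 102.6]
ft_force: [-2.1, 1.3, 6.6]
finger_gap: 10.7
grip_force: 27.5
```

Request:
{"fn": "apply_moves", "kwargs": {
  "rows": [
    [0,-0.2,0.5,0,0,0],
    [0,-0.2,0.5,0,0,0],
    [0,0,0,0,0,0],
    [0,0,0,0,0,0],
    [0,0,0,0,0,0]
  ]
}}

```text
time: 25.98
tool_pos: [472.5, 47.5, 78.3]
tcp_rot: [164.9, 0.0, 102.6]
ft_force: [-5.2, 1.9, 11.3]
finger_gap: 11.1
grip_force: 28.0
```

Signature is clear: roller contact, snap-through, then a stiff rise on the buffer about 9 mm lower. I'll open and back off.

Request:
{"fn": "apply_moves", "kwargs": {
  "rows": [
    [0,0,0,0,0,0],
    [0,0,0,0,0,0],
    [0,0,0,0,0,0],
    [0,0,0,0,0,0],
    [0,0,0,0,0,0]
  ],
  "fingers": 45
}}

```text
time: 26.6
tool_pos: [472.1, 47.5, 77.1]
tcp_rot: [164.9, -0.0, 102.6]
ft_force: [0.3, 0.8, -0.3]
finger_gap: 45.0
grip_force: 0.0
```

Request:
{"fn": "apply_moves", "kwargs": {
  "rows": [
    [0,0,-10,0,0,0],
    [0,0,-15,0,0,0],
    [0,0,-20,0,0,0],
    [0,0,-20,0,0,0],
    [0,0,-15,0,0,0]
  ]
}}

```text
time: 27.22
tool_pos: [452.0, 42.8, 156.1]
tcp_rot: [164.8, 0.0, 102.6]
ft_force: [0.2, -0.5, -0.7]
finger_gap: 45.1
grip_force: 0.0
```

```bash
python3 - <<'E'
from h import *
from bench import eyes,models
import cv2
report()
for c in ['side','top','wrist']:
    p,d=eyes.snapshot(c)
    if c=='side': cv2.imwrite('pics/side7.png',cv2.resize(p[150:360,120:400,::-1],None,fx=2.5,fy=2.5))
    for n in ['lid_bar']: print(c,n,[(np.round(a['xyz']).tolist(),round(a['confidence'],2)) for a in models.place_of(n,c)[:2]])
print(world(bar(0.02)))
E
```

```text
t 27.23 grasp pt chest [-150.9   -0.5  174.4] rot [164.8   0.  102.6] F [ 0.2 -0.5 -0.7] gap 45.1 gf 0.0 q [ -5. -30. 127.   5.  69. -18.]
side lid_bar [([471.0, 45.0, 102.0], 0.86)]
top lid_bar []
wrist lid_bar [([468.0, 51.0, 101.0], 0.86)]
[467.57785758  46.86972786  95.39850671]
```

View pics/side7.png

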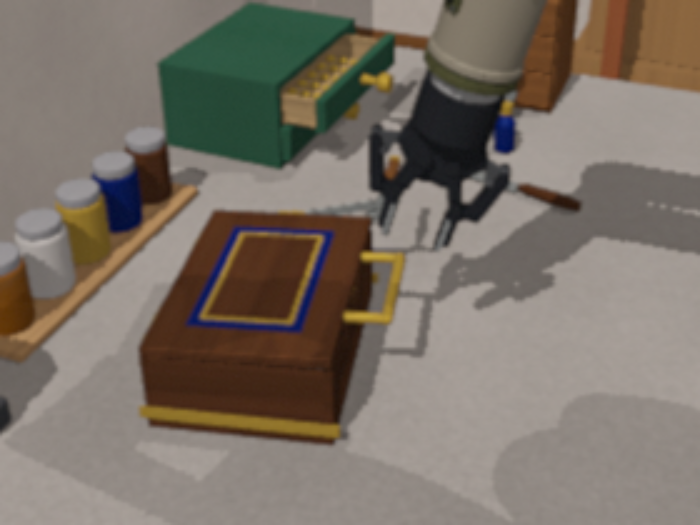

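The lid sits flat with the bar free at crop (395,290), but the picture can't tell the roller height from shut. I'll feel it by pressing gently on the bar with closed fingertips.

Request:
{"fn": "apply_moves", "kwargs": {
  "rows": [
    [0,1.4,8.7,0,0,0],
    [0,1.4,8.7,0,0,0],
    [0,1.4,8.7,0,0,0],
    [0,1.4,8.7,0,0,0],
    [0,1.4,5.5,0,0,0]
  ],
  "fingers": 0
}}

```text
time: 28.15
tool_pos: [468.5, 46.8, 116.4]
tcp_rot: [165.0, -0.0, 102.6]
ft_force: [-0.1, 0.2, 0.3]
finger_gap: 0.2
grip_force: 0.0
```

Request:
{"fn": "apply_moves", "kwargs": {
  "rows": [
    [0,-0.3,1,0,0,0],
    [0,-0.3,1,0,0,0],
    [0,-0.3,1,0,0,0],
    [0,-0.3,1,0,0,0],
    [0,0,0,0,0,0]
  ]
}}

```text
time: 28.78
tool_pos: [468.5, 46.7, 113.2]
tcp_rot: [164.9, 0.0, 102.6]
ft_force: [-0.5, 0.2, -0.0]
finger_gap: -0.4
grip_force: 0.0
```

Request:
{"fn": "apply_moves", "kwargs": {
  "rows": [
    [0,-0.3,1,0,0,0],
    [0,-0.3,1,0,0,0],
    [0,-0.3,1,0,0,0],
    [0,0,0,0,0,0],
    [0,0,0,0,0,0]
  ]
}}

```text
time: 29.4
tool_pos: [468.4, 46.6, 110.0]
tcp_rot: [164.9, 0.0, 102.6]
ft_force: [-0.1, -0.4, 0.2]
finger_gap: -0.0
grip_force: 0.0
```

```bash
python3 - <<'E'
from h import *
report()
print(now()[0])
E
```

```text
t 29.4 grasp pt chest [-134.    -0.4  128.3] rot [164.9   0.  102.6] F [-0.1 -0.4  0.2] gap -0.0 gf 0.0 q [ -4. -24. 128.   5.  62. -18.]
[468.41515379  46.62708975 109.99251325]
```

Request:
{"fn": "apply_moves", "kwargs": {
  "rows": [
    [0,-0.3,1,0,0,0],
    [0,-0.3,1,0,0,0],
    [0,-0.3,1,0,0,0],
    [0,0,0,0,0,0],
    [0,0,0,0,0,0]
  ]
}}

```text
time: 30.02
tool_pos: [468.4, 46.6, 106.9]
tcp_rot: [164.9, 0.0, 102.6]
ft_force: [-0.1, 0.7, -1.0]
finger_gap: -0.4
grip_force: 0.0
```

Request:
{"fn": "apply_moves", "kwargs": {
  "rows": [
    [0,-0.3,1,0,0,0],
    [0,-0.3,1,0,0,0],
    [0,0,0,0,0,0],
    [0,0,0,0,0,0],
    [0,0,0,0,0,0]
  ]
}}

```text
time: 30.65
tool_pos: [468.6, 46.6, 105.6]
tcp_rot: [164.9, 0.0, 102.6]
ft_force: [-5.5, -0.3, 7.7]
finger_gap: -0.3
grip_force: 4.2
```

Request:
{"fn": "apply_moves", "kwargs": {
  "rows": [
    [0,-0.3,1,0,0,0],
    [0,-0.1,0.5,0,0,0],
    [0,0,0,0,0,0],
    [0,0,0,0,0,0],
    [0,0,0,0,0,0]
  ]
}}

```text
time: 31.28
tool_pos: [468.6, 46.6, 104.7]
tcp_rot: [164.9, 0.0, 102.6]
ft_force: [-11.4, -0.8, 15.4]
finger_gap: -0.0
grip_force: 8.8
```

At 15 N the bar is stiff with no further snap, so the lid is already home on the buffer. I'll retreat and hand in.

Request:
{"fn": "apply_moves", "kwargs": {
  "rows": [
    [0,0.3,-1,0,0,0],
    [0,0.5,-2,0,0,0],
    [0,0,-8,0,0,0],
    [0,0,-20,0,0,0],
    [0,0,-25,0,0,0]
  ]
}}

```text
time: 31.9
tool_pos: [454.1, 43.6, 157.7]
tcp_rot: [165.0, -0.0, 102.6]
ft_force: [-0.1, -0.2, -0.8]
finger_gap: -0.1
grip_force: 0.0
```

Request:
{"fn": "apply_moves", "kwargs": {
  "rows": [
    [0,0,-10,0,0,0],
    [0,0,0,0,0,0],
    [0,0,0,0,0,0],
    [0,0,0,0,0,0],
    [0,0,0,0,0,0]
  ]
}}

```text
time: 32.52
tool_pos: [452.0, 43.1, 166.4]
tcp_rot: [165.0, -0.0, 102.6]
ft_force: [0.1, -0.6, 0.1]
finger_gap: -0.2
grip_force: 0.0
```

```bash
python3 - <<'E'
from h import *
from bench import job
report(); print(job.hand_in())
E
```

```text
t 32.52 grasp pt chest [-150.8   -0.3  184.8] rot [165.   -0.  102.6] F [ 0.1 -0.6  0.1] gap -0.2 gf 0.0 q [ -5. -31. 126.   5.  70. -18.]
the job is handed in; nothing more can be done
None
```

I unlocked the stay with the lid still up, lowered the lid by its bar, pressed it home until it felt solid on the buffer, let go and handed the job in at about 32.5 s; hand-in returned no verdict.

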